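Pull-test a linkage rod on the bench tester and keep it under load

TASK

Pull-test the linkage rod with the blue sleeve: drop the eye at its end over the upright pin of the bench pull tester, then draw the rod out against the tester's spring until the black pointer stands inside the red band on the scale, without running well past the band. Pull only through the rod, keeping the gripper off the sliding crosshead, and leave the black-sleeved rod where it lies. Finish while still gripping the blue rod and holding the pointer in the band; do not let go.

Things in the scene. Friction and masses are not known exactly. Their poses are not given: they have to be found in the camera images.
- tester: Pull tester fixed to the bench: grey base plate 262 x 112 mm (x -90 to 172, y -56 to 56 mm), blue end blocks, two guide rods, spring tube at the back. Origin: on the bench under the pull pin at rest; x points from the pin to the spring tube, away from the robot, z up. The crosshead is pulled along -x. In front of the crosshead nothing is higher than 62 mm.
- slide: Steel crosshead 28 x 84 mm on the guide rods, with an upright boss (24 mm across, top 75 mm above the bench) that carries the pull pin. Origin and axes as the tester's at rest; moves along -x, up to 52 mm. A spring draws it back: 2.6 N at rest, plus 2.2 N per 10 mm pulled. Fingers keep off it.
- pin (a point): Foot of the pull pin, on the centre of the boss's top, 75 mm above the bench. The dark upright pin is 10 mm thick and ends in a round tip 27 mm above this point. Axes as the tester's.
- pointer (a point): Tip of the black pointer that the crosshead carries over the scale, 58 mm to the right of the pin (tester's -y). Axes as the tester's.
- band (a point): Centre of the red band, 8 mm wide along x, on the white scale at the tester's right-hand edge; it stands 18 to 44 mm in front (-x) of the pointer's rest place, set anew for each job. Axes as the tester's: the pointer's x in this frame is positive before the band, within +-4 mm inside it, negative beyond it.
- blue_rod: Loose steel rod, 180 mm long, about 90 g, with a blue square sleeve, 64 mm long, 14 x 14 mm, in its middle. Origin: on the underside of the sleeve below its middle; x runs along the rod toward the eye, z up. Grip it across the sleeve (along y). The other end (x down to -86 mm) is threaded, with a brass nut.
- blue_rod_grip (a point): Middle of the blue sleeve, 7 mm above its underside.
- blue_rod_eye (a point): Centre of the eye: a flat ring 31 mm across and 6 mm thick with a hole 16 mm wide, 78 mm from the middle of the sleeve, its mid-plane 7 mm above the sleeve's underside. Resting on the boss its centre is 3 mm above pin.
- black_rod: A second loose rod of the same shape with a black sleeve, waiting for its own test; leave it alone. Origin and axes as the blue one's.

How it is judged:
On the way:
1. the blue rod's eye is dropped over the pull pin before the pull (eye centre within 6 mm of the pin's axis and less than 12 mm above the boss, pointer still more than 8 mm short of the band's middle) (horizontal distance between blue_rod_eye and pin below 0.006 m and z of blue_rod_eye in the frame of pin below 0.012 m and x of pointer in the frame of band above 0.008 m), for 0.1 s.
At the end, for the whole second after the job is handed in: The pointer stands still inside the red band (within 4 mm of its middle); the blue rod's eye is on the pull pin (within 8 mm of its axis, below its tip) and pulls it with more than 3 N; the fingers grip the blue rod and neither they nor the arm touch the crosshead (x of pointer in the frame of band between -0.004 and 0.004 m and linear speed of slide below 0.01 m/s and horizontal distance between blue_rod_eye and pin below 0.008 m and z of blue_rod_eye in the frame of pin between -0.003 and 0.018 m and contact force between blue_rod and slide above 3 N and contact force between the fingers and blue_rod above 3 N and contact force between each of the arm, the fingers and slide below 0.5 N); the arm keeps its last pose, push and grip.
It fails at once if the pointer is pulled more than 10 mm past the middle of the band (overload) (x of pointer in the frame of band below -0.01 m).
It fails at once if the crosshead is pulled or pushed by the gripper itself with more than 3 N (contact force between any of the fingers, the arm and slide above 3 N).
It fails at once if the black-sleeved rod is moved more than 30 mm (distance of black_rod from where it was at the start of the episode above 0.03 m).
It also fails if it takes over 42 s, if anything falls off the work surface, if the arm or the gripper's body presses on something with over 40 N, if the wrist force passes 120 N, or if a joint passes its speed limit or range.

ROBOT

A 6-joint arm with a two-finger parallel gripper is mounted at the origin on a cart in front of the work surface, level with it; the furniture and walls round the work are solid. World frame = base frame: x ahead of the robot, y to its left, z up, the work surface at z = 0. Lengths are in m, angles in rad, forces in N, time in s.
With the tool pointing down it reaches from about 0.3 to 0.775 m from the base axis. Payload 14.6 kg.
Tool frame: the origin (TCP) lies on the centre line of the jaws, within the pads' length; the fingertips stand ctrl.tcp_to_tips ahead of it and the grasp point (between the pads) lies 2 mm behind it (ctrl.tcp_to_tips is the distance from the TCP to the fingertips, in m); z points along the fingers, y is the line along which they close (so a half turn about z gives the same grasp; the last joint's range is limited). The gripper opens to 94 mm and grips with 3 to 60 N. Pads are 16 mm wide; open, the fingers measure 119 mm over their backs; the gripper's body (75 mm by 177 mm) begins 78 mm behind the grasp point.
Start: joints at [-1.355, 0.3, 1.521, -0, 1.321, -0.067], TCP at [0.153, -0.528, 0.222] pointing down, gripper open.
Joint ranges: [-3.03, 3.03], [-0.79, 2.21], [0.23, 2.52], [-1.04, 4.18], [0, 3.07], [-2.55, 2.55]. Speed limits (rad/s): [2.22, 2.22, 2.57, 3.14, 3.14, 3.14].

INTERFACE

Orientations are given as [roll, pitch, yaw] about the fixed x, y, z axes, in that order (R = Rz(yaw) Ry(pitch) Rx(roll)).
In Python, from station import telemetry, viewer, hand_in, ctrl gives the robot as it stands.
- The arm moves only by the tool step_arm, never from a script. Its argument "plan" is a list of rows, each an object of numbers: "dx", "dy", "dz": the shift along the tool's x, y, z scaled (see below); "rx", "ry", "rz": the turn, a rotation vector about the tool's x, y, z scaled (see below); "claw": the closure, from 0 (fully open) to 1 (shut). In form: [{"dx": .., "dy": .., "dz": .., "rx": .., "ry": .., "rz": .., "claw": ..}, ...]. A call has 1 to 10 rows; each row shifts and turns the commanded pose from where the row before left it, along the tool's axes as they then stand; what a row does not reach is not made up. The controller multiplies each number of a shift by 0.1 m and each number of a turn by 90 degrees. A row lasts 1/10 s, in which the tool goes at most 50 mm and 8.59 degrees, less where a joint would pass 70% of its speed; a pose out of reach is approached as far as the arm can. A call with a number of a shift or a turn outside -1 to 1 is refused whole. A call with a gripper value outside its range is refused whole. The fingers move at their own pace and stop on an object; "grip_force" is the grip in N (left out, the last holds). Time passes only in rows, so rows that do not move let the fingers close. It gives the time, the measured TCP pose, the force, the opening and the grip force at its end, in the units of the state.
- telemetry.get_obs(): the state, without advancing time (a new reading comes with each control period).
- viewer.camera(name): name is "scene" or "top" or "wrist"; returns a dict with "img" (384x512x3 uint8, red, green, blue), "z_map" (384x512 float32, m along the optical axis (not along the pixel's ray), 0 where there is no reading), "fx", "fy", "cx", "cy" (pixels), "dist" ([k1, k2, p1, p2, k3] as OpenCV has them; the pictures are not rectified), "R" (3x3) and "t" (3): a world point X has camera coordinates R X + t; the wrist camera has in their place "tool_from_camera" (4x4, takes a point from camera to tool coordinates, whose origin is the TCP and whose axes are the flange's). Camera axes: x right, y down, z forward; pixel columns grow to the right and rows downward; lengths in m; the calibration is good to about 2 mm. A picture is of the moment at which its call begins: read the wrist's pose just before it.
- hand_in(): hands the job in; it is judged then, once.
Trained networks look in a picture, given as the dict that the camera call returned (one of the last four; its "shot" number tells which), for a name from the list of things; names that differ only in an ending like _2 or _b are one class to them, and where a whole thing is asked for, a point or a joint stands for the part that bears it (a point fixed in the world has none). Each returns a list of dicts, best first, with "score" (0 to 1); they miss things now and then, are a little off and sometimes report something else, mostly with a low value. They report only what shows in the picture. A call takes as long as a camera call.
- viewer.recognise(target, picture): "rect" ([left, top, right, bottom] in pixels, round what is visible of it).
The state is a dict: "time_s": time; "qpos": joint angles; "joint_vel": joint speeds; "tau": joint torques, N m; "ee_pos": TCP position; "eef_rot": TCP orientation; "force": force on the tool from outside, world axes, zero at the start; "moment": the same for the moment, N m; "grip_width": finger opening in m; "grip_force": force on a finger pad.
Only numpy, scipy, OpenCV 4.12 (cv2) and the standard library are available. Lean on these libraries where they do the work, as an engineer would, in place of code of your own. Each camera call takes 0.05 s, during which the arm holds its last target. There are 200 camera calls.

## Working session

There is one attempt and no reset: what is moved stays moved. The work goes in short steps, Python scripts to look and compute and a tool call to move; the robot and the scene stay as the last step left them, time stands still between calls to the robot, and variables do not carry over. Pictures are saved under pics/ and viewed, at most 10 in all, crops included, and the job is handed in when it is done.

Besides the shell and the picture viewer there is one more tool, called after ">>>" in YAML: its name, and indented under it one key for each argument. step_arm: Moves the arm, as the interface text tells. Shifts and turns lie within -1 to 1; 1 stands for 0.1 m of shift or 90 degrees of turn. Its arguments: {"type":"object","properties":{"plan":{"type":"array"},"grip_force":{"type":"number"}},"required":["plan"]}

```bash
mkdir -p pics; cat > h.py <<'E'
import numpy as np, cv2
from scipy.spatial.transform import Rotation as Ro
from station import telemetry, viewer, hand_in, ctrl
def pose():
    o=telemetry.get_obs(); return np.array(o["ee_pos"]),Ro.from_euler('xyz',o["eef_rot"]).as_matrix()
def world_map(c,p=None):
    K=np.array([[c["fx"],0,c["cx"]],[0,c["fy"],c["cy"]],[0,0,1]])
    h,w=c["z_map"].shape
    uv=np.stack(np.meshgrid(np.arange(w),np.arange(h)),-1).reshape(-1,1,2).astype(float)
    n=cv2.undistortPoints(uv,K,np.array(c["dist"])).reshape(h,w,2)
    z=c["z_map"][...,None]; P=np.concatenate([n*z,z],-1)
    if "R" in c: W=(P-np.array(c["t"]))@np.array(c["R"])
    else:
        T=np.array(c["tool_from_camera"]); W=(P@T[:3,:3].T+T[:3,3])@p[1].T+p[0]
    W[c["z_map"]<=0]=np.nan
    return W
def save(c,n): cv2.imwrite(n,c["img"][...,::-1])
E
python3 - <<'E'
from h import *
print(telemetry.get_obs(), ctrl.tcp_to_tips)
for n in ["top","scene"]:
    c=viewer.camera(n); W=world_map(c); save(c,f"pics/{n}0.png")
    np.savez(f"{n}0.npz",W=W,img=c["img"])
    for t in ["tester","slide","pin","pointer","band","blue_rod","blue_rod_eye","blue_rod_grip","black_rod"]:
        for r in viewer.recognise(t,c)[:2]:
            b=r["rect"]; u,v=int((b[0]+b[2])/2),int((b[1]+b[3])/2)
            print(n,t,round(r["score"],2),np.round(b),np.round(W[v,u],3))
E
```

```text
{'time_s': 0.0, 'qpos': array([-1.35459883e+00,  3.00432965e-01,  1.52158234e+00,  2.87152361e-05,
        1.32068429e+00, -6.65819810e-02]), 'joint_vel': array([-1.00589369e-03,  1.37612764e-03,  2.98456739e-04, -4.67976426e-04,
        7.25456740e-05,  2.39753215e-03]), 'tau': array([-3.65709147e-04, -5.31801331e+01, -3.52737486e+01,  7.08160177e-02,
        2.43837299e-02, -1.34947290e-04]), 'ee_pos': array([ 0.15342618, -0.52791753,  0.2219067 ]), 'eef_rot': array([-3.14049002e+00, -1.01400026e-04,  2.82772299e-01]), 'force': array([ 0.03961336, -0.36644113,  1.14469388]), 'moment': array([ 0.02639732,  0.00339224, -0.02018397]), 'grip_force': 0.0, 'grip_width': 0.09362017763664407} 0.017
top tester 0.89 [104.  96. 192. 225.] [0.619 0.059 0.047]
top tester 0.32 [329. 168. 396. 215.] [ 0.563 -0.41   0.016]
top slide 0.96 [123. 162. 166. 187.] [0.586 0.06  0.066]
top pin 0.81 [120. 161. 164. 187.] [0.584 0.062 0.075]
top pointer 0.78 [125. 158. 166. 187.] [0.59  0.058 0.063]
top band 0.49 [160. 196. 170. 202.] [0.536 0.017 0.062]
top blue_rod 0.58 [327. 168. 399. 211.] [ 0.568 -0.412  0.014]
top blue_rod_eye 0.97 [329. 170. 400. 214.] [ 0.561 -0.414  0.015]
top blue_rod_grip 0.7 [327. 172. 396. 215.] [ 0.559 -0.408  0.014]
top black_rod 0.72 [303. 201. 370. 255.] [ 0.483 -0.35   0.016]
scene tester 0.85 [204. 160. 288. 200.] [0.606 0.004 0.062]
scene tester 0.45 [299. 246. 322. 299.] [ 0.546 -0.423  0.013]
scene slide 0.72 [226. 165. 237. 189.] [0.584 0.064 0.055]
scene pin 0.53 [230. 161. 242. 191.] [0.597 0.058 0.062]
scene pointer 0.77 [226. 163. 243. 188.] [0.594 0.06  0.062]
scene blue_rod 0.54 [304. 244. 321. 296.] [ 0.554 -0.42   0.014]
scene blue_rod_eye 0.65 [297. 246. 320. 296.] [ 0.556 -0.404 -0.001]
scene blue_rod_grip 0.59 [304. 246. 321. 299.] [ 0.549 -0.427  0.015]
scene black_rod 0.57 [261. 245. 279. 289.] [ 0.48  -0.361  0.015]
```

```bash
python3 - <<'E'
from h import *
a=cv2.imread("pics/top0.png")[85:265,90:410]
cv2.imwrite("pics/top0c.png",cv2.resize(a,None,fx=2.5,fy=2.5,interpolation=cv2.INTER_CUBIC))
E
```

```text
(no output)
```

View pics/top0c.png

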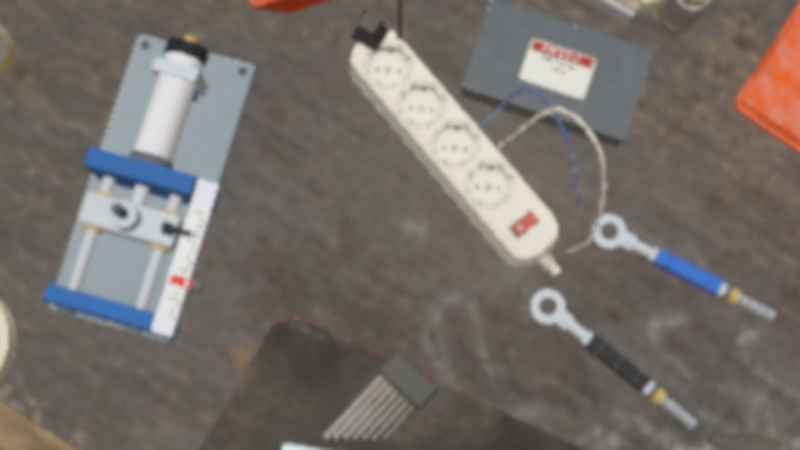

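The top view shows the tester at left (pin about (138,171) full-frame, band about (162,198)), yaw about -20°. The blue rod is at right, with its eye at about (333,178) and nut end at (400,211), yaw about 64°. The black rod lies beside it, nearer the robot.

```bash
cat >> h.py <<'E'
def hsv(img): return cv2.cvtColor(img,cv2.COLOR_RGB2HSV)
def bluemask(img):
    return cv2.inRange(hsv(img),(105,110,60),(125,255,255))>0
def axis(P):
    c=P.mean(0); d=np.linalg.svd(P-c,full_matrices=False)[2][0]
    return c,d if d[0]>0 else -d
E
python3 - <<'E'
from h import *
d=np.load("top0.npz");W=d["W"];m=bluemask(d["img"])
reg=m&(W[...,1]<-.3)&(W[...,2]>0.008)&(W[...,2]<.03)&(W[...,0]>.45)
P=W[reg];r=np.unravel_index
c,a=axis(P[:,:2]);print("blue",len(P),c,np.degrees(np.arctan2(a[1],a[0])),np.ptp((P[:,:2]-c)@a), np.median(P[:,2]))
print("eye est",W[172:186,326:341,:][W[172:186,326:341,2]>.006].mean(0))
for nm,(x0,x1) in {"front":(.4,.55),"back":(.58,.7)}.items():
    reg=m&(W[...,1]>-.1)&(W[...,0]>x0)&(W[...,0]<x1)&(W[...,2]>.03)
    P=W[reg];c,a=axis(P[:,:2]);print(nm,len(P),c,np.degrees(np.arctan2(a[1],a[0])))
reg=(W[...,2]>.085)&(W[...,2]<.11)&(abs(W[...,0]-.585)<.03)&(abs(W[...,1]-.06)<.03)
print("pin",W[reg])
reg=(abs(W[...,2]-.075)<.004)&(abs(W[...,0]-.585)<.03)&(abs(W[...,1]-.06)<.03)
print("boss",reg.sum(),W[reg].mean(0))
E
```

```text
blue 178 [ 0.55808157 -0.41579286] 62.8307313498861 0.059308645760817416 0.015185489447154463
eye est [ 0.59096088 -0.34664818  0.01715172]
front 310 [0.51579836 0.0889583 ] 74.89543966363544
back 451 [0.62969246 0.08150513] 85.76125779631319
pin [[0.59542405 0.07135549 0.09964043]
 [0.59476246 0.06854616 0.10301264]
 [0.59513265 0.06692167 0.10132423]
 [0.59281897 0.07265848 0.1022179 ]
 [0.59323094 0.07109301 0.1003034 ]
 [0.59248654 0.0681819  0.1041229 ]
 [0.59273406 0.06642408 0.1030241 ]
 [0.59371794 0.06549724 0.09827573]
 [0.59130837 0.07319676 0.09950202]
 [0.59153842 0.07141618 0.09847896]
 [0.59038273 0.06801176 0.10440245]
 [0.59056826 0.06618618 0.10360223]
 [0.5918521  0.06561674 0.0972984 ]
 [0.59300934 0.06487606 0.09163073]
 [0.58885325 0.07261057 0.10152198]
 [0.58827869 0.06987843 0.10456592]
 [0.58882726 0.06848632 0.1019166 ]
 [0.58877427 0.06637892 0.10231659]
 [0.58939207 0.06505082 0.09931769]
 [0.59138923 0.06529305 0.08933151]
 [0.58702534 0.07072606 0.10051252]
 [0.58715223 0.06882902 0.09999533]
 [0.58699082 0.06658892 0.10095575]
 [0.58825314 0.06602094 0.0946209 ]
 [0.58892363 0.06473873 0.09131999]
 [0.58666259 0.07061041 0.09189351]
 [0.58695301 0.06889105 0.09052429]
 [0.58631867 0.06607078 0.09394779]]
boss 74 [0.58966502 0.06752929 0.07577018]
```

>>> step_arm:
  plan:
    - {"dx":0.42,"dz":0.05,"claw":0}
    - {"dx":0.42,"dz":0.05,"claw":0}
    - {"dx":0.42,"dz":0.05,"claw":0}
    - {"dx":0.42,"dz":0.05,"claw":0}
    - {"dx":0.42,"dz":0.05,"claw":0}
    - {"dx":0.42,"dz":0.05,"claw":0}
    - {"dx":0.42,"dz":0.05,"claw":0}
    - {"dx":0.42,"dz":0.05,"claw":0}
    - {"dx":0.42,"dz":0.05,"claw":0}
    - {"dx":0.41,"dy":0.05,"dz":0.05,"claw":0}

```text
$.plan[0]: bad value
```

>>> step_arm:
  plan:
    - {"rz":-0.09,"claw":0.3}
    - {"rz":-0.09,"claw":0.3}
    - {"rz":-0.09,"claw":0.3}
    - {"rz":-0.09,"claw":0.3}
    - {"rz":-0.09,"claw":0.3}
    - {"rz":-0.075,"claw":0.3}
    - {"claw":0.3}

```text
$.plan[0]: bad value
```

```bash
cat > wr.py <<'E'
from h import *
import sys
p=pose(); c=viewer.camera("wrist"); W=world_map(c,p); save(c,f"pics/{sys.argv[1]}.png")
np.savez(sys.argv[1]+".npz",W=W,img=c["img"],p=p[0],R=p[1])
o=telemetry.get_obs();print(o["time_s"],p[0],o["eef_rot"],o["grip_width"])
m=bluemask(c["img"])&(W[...,1]<-.3)&(W[...,2]>0.008)&(W[...,2]<.03)
P=W[m]
if len(P)>50:
    k,a=axis(P[:,:2]);print("blue",len(P),k,np.degrees(np.arctan2(a[1],a[0])),np.ptp((P[:,:2]-k)@a), np.median(P[:,2]))
    s=(P[:,:2]-k)@a; print("mid",k+a*(s.max()+s.min())/2)
E
python3 wr.py w1
```

```text
1.05 [ 0.15343818 -0.52814723  0.22245025] [-3.14150546e+00 -4.71658649e-06  2.82808218e-01] 0.09393330668441577
```

View pics/w1.png

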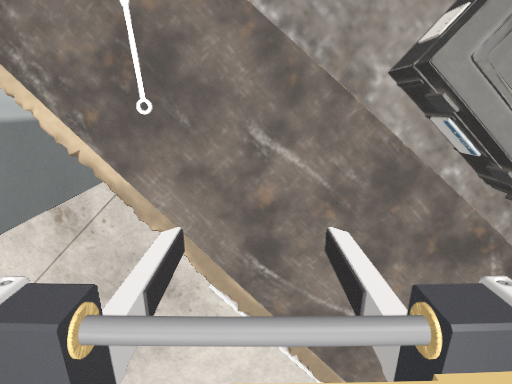

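The wrist view only shows the bench edge and the fingers: both plans were refused because each row needs all its keys. Resending them complete.

>>> step_arm:
  plan:
    - {"dx":0.42,"dy":0,"dz":0.05,"rx":0,"ry":0,"rz":0,"claw":0}
    - {"dx":0.42,"dy":0,"dz":0.05,"rx":0,"ry":0,"rz":0,"claw":0}
    - {"dx":0.42,"dy":0,"dz":0.05,"rx":0,"ry":0,"rz":0,"claw":0}
    - {"dx":0.42,"dy":0,"dz":0.05,"rx":0,"ry":0,"rz":0,"claw":0}
    - {"dx":0.42,"dy":0,"dz":0.05,"rx":0,"ry":0,"rz":0,"claw":0}
    - {"dx":0.42,"dy":0,"dz":0.05,"rx":0,"ry":0,"rz":0,"claw":0}
    - {"dx":0.42,"dy":0,"dz":0.05,"rx":0,"ry":0,"rz":0,"claw":0}
    - {"dx":0.42,"dy":0,"dz":0.05,"rx":0,"ry":0,"rz":0,"claw":0}
    - {"dx":0.42,"dy":0,"dz":0.05,"rx":0,"ry":0,"rz":0,"claw":0}
    - {"dx":0.41,"dy":0.05,"dz":0.05,"rx":0,"ry":0,"rz":0,"claw":0}

```text
time_s: 2.05
ee_pos: [0.5589, -0.415, 0.1723]
eef_rot: [3.142, -0.0, 0.283]
force: [0.4, -1.0, 0.3]
grip_width: 0.0939
grip_force: 0.0
```

>>> step_arm:
  plan:
    - {"dx":0,"dy":0,"dz":0,"rx":0,"ry":0,"rz":-0.09,"claw":0.3}
    - {"dx":0,"dy":0,"dz":0,"rx":0,"ry":0,"rz":-0.09,"claw":0.3}
    - {"dx":0,"dy":0,"dz":0,"rx":0,"ry":0,"rz":-0.09,"claw":0.3}
    - {"dx":0,"dy":0,"dz":0,"rx":0,"ry":0,"rz":-0.09,"claw":0.3}
    - {"dx":0,"dy":0,"dz":0,"rx":0,"ry":0,"rz":-0.09,"claw":0.3}
    - {"dx":0,"dy":0,"dz":0,"rx":0,"ry":0,"rz":-0.075,"claw":0.3}
    - {"dx":0,"dy":0,"dz":0,"rx":0,"ry":0,"rz":0,"claw":0.3}
    - {"dx":0,"dy":0,"dz":0,"rx":0,"ry":0,"rz":0,"claw":0.3}

```text
time_s: 2.85
ee_pos: [0.5572, -0.416, 0.1723]
eef_rot: [-3.141, -0.0, 1.104]
force: [-0.5, 0.1, 0.4]
grip_width: 0.0658
grip_force: 0.0
```

```bash
python3 wr.py w2
```

```text
2.9 [ 0.55720436 -0.41601798  0.17232965] [-3.14152025e+00 -6.02634253e-06  1.10411414e+00] 0.06587755787661513
blue 614 [ 0.56123255 -0.41487863] 62.979610712800536 0.0626494684592073 0.0136805623238236
mid [ 0.56065173 -0.41601757]
```

View pics/w2.png

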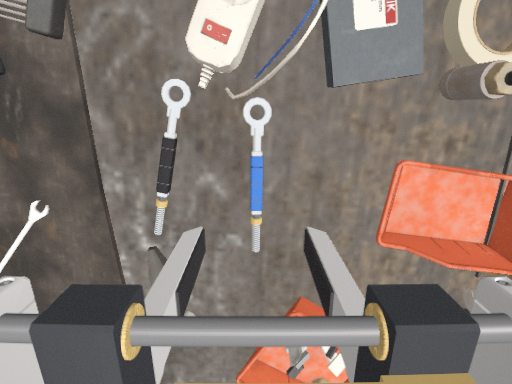

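The wrist view shows the blue rod vertical at column 257 (eye at row 112, sleeve rows 152–212), midway between the fingers. The black rod is well clear at column 167. Descend and grip.

>>> step_arm:
  plan:
    - {"dx":0.013,"dy":0.025,"dz":0.4,"rx":0,"ry":0,"rz":0,"claw":0.4}
    - {"dx":0,"dy":0,"dz":0.4,"rx":0,"ry":0,"rz":0,"claw":0.4}
    - {"dx":0,"dy":0,"dz":0.4,"rx":0,"ry":0,"rz":0,"claw":0.4}
    - {"dx":0,"dy":0,"dz":0.2,"rx":0,"ry":0,"rz":0,"claw":0.4}
    - {"dx":0,"dy":0,"dz":0.13,"rx":0,"ry":0,"rz":0,"claw":0.4}
    - {"dx":0,"dy":0,"dz":0,"rx":0,"ry":0,"rz":0,"claw":0.6}
    - {"dx":0,"dy":0,"dz":0,"rx":0,"ry":0,"rz":0,"claw":1}
    - {"dx":0,"dy":0,"dz":0,"rx":0,"ry":0,"rz":0,"claw":1}
    - {"dx":0,"dy":0,"dz":0,"rx":0,"ry":0,"rz":0,"claw":1}
    - {"dx":0,"dy":0,"dz":0,"rx":0,"ry":0,"rz":0,"claw":1}
  grip_force: 40

```text
time_s: 3.9
ee_pos: [0.5601, -0.4161, 0.0198]
eef_rot: [3.141, 0.0, 1.107]
force: [1.0, 0.3, 0.6]
grip_width: 0.0197
grip_force: 0.0
```

>>> step_arm:
  plan:
    - {"dx":0,"dy":0,"dz":0,"rx":0,"ry":0,"rz":0,"claw":1}
    - {"dx":0,"dy":0,"dz":0,"rx":0,"ry":0,"rz":0,"claw":1}

```text
time_s: 4.1
ee_pos: [0.5601, -0.416, 0.0197]
eef_rot: [3.141, 0.0, 1.107]
force: [0.6, 0.2, 1.2]
grip_width: 0.0135
grip_force: 40.0
```

>>> step_arm:
  plan:
    - {"dx":0,"dy":0,"dz":-0.2,"rx":0,"ry":0,"rz":0,"claw":1}
    - {"dx":0,"dy":0,"dz":-0.4,"rx":0,"ry":0,"rz":0,"claw":1}
    - {"dx":0,"dy":0,"dz":-0.4,"rx":0,"ry":0,"rz":0,"claw":1}
    - {"dx":0,"dy":0,"dz":-0.4,"rx":0,"ry":0,"rz":0,"claw":1}
    - {"dx":0,"dy":0,"dz":-0.4,"rx":0,"ry":0,"rz":0,"claw":1}
    - {"dx":0,"dy":0,"dz":0,"rx":0,"ry":0,"rz":0,"claw":1}

```text
time_s: 4.7
ee_pos: [0.5613, -0.417, 0.2061]
eef_rot: [3.132, 0.002, 1.107]
force: [0.8, 1.0, -0.1]
grip_width: 0.0138
grip_force: 40.0
```

```bash
python3 - <<'E'
from h import *
W=np.load("top0.npz")["W"]
m=(W[...,1]>-.38)&(W[...,1]<.25)&(W[...,0]>.35)&(W[...,0]<.75)
print(np.nanmax(W[m][:,2]))
E
python3 wr.py w3
```

```text
0.7330217564682366
4.75 [ 0.56133631 -0.4169865   0.20611275] [3.13685512e+00 1.12806956e-03 1.10747002e+00] 0.013487268379995988
```

View pics/w3.png

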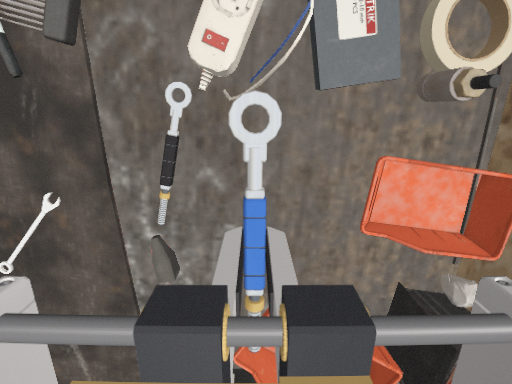

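The rod is held straight, with its eye at (255,118) and the sleeve in the jaws; the black rod is untouched. Carry it toward the tester.

>>> step_arm:
  plan:
    - {"dx":0.2,"dy":-0.13,"dz":0,"rx":0,"ry":0,"rz":0,"claw":1}
    - {"dx":0.37,"dy":-0.24,"dz":0,"rx":0,"ry":0,"rz":0,"claw":1}
    - {"dx":0.37,"dy":-0.24,"dz":0,"rx":0,"ry":0,"rz":0,"claw":1}
    - {"dx":0.37,"dy":-0.24,"dz":0,"rx":0,"ry":0,"rz":0,"claw":1}
    - {"dx":0.37,"dy":-0.24,"dz":0,"rx":0,"ry":0,"rz":0,"claw":1}
    - {"dx":0.37,"dy":-0.24,"dz":0,"rx":0,"ry":0,"rz":0,"claw":1}
    - {"dx":0.37,"dy":-0.24,"dz":0,"rx":0,"ry":0,"rz":0,"claw":1}
    - {"dx":0.37,"dy":-0.24,"dz":0,"rx":0,"ry":0,"rz":0,"claw":1}
    - {"dx":0.37,"dy":-0.24,"dz":0,"rx":0,"ry":0,"rz":0,"claw":1}
    - {"dx":0.37,"dy":-0.24,"dz":0,"rx":0,"ry":0,"rz":0,"claw":1}

```text
time_s: 5.75
ee_pos: [0.5118, 0.0039, 0.1979]
eef_rot: [-3.139, 0.001, 1.107]
force: [0.5, 0.0, -1.3]
grip_width: 0.0137
grip_force: 40.0
```

>>> step_arm:
  plan:
    - {"dx":0.37,"dy":-0.24,"dz":0,"rx":0,"ry":0,"rz":0,"claw":1}
    - {"dx":0.37,"dy":-0.24,"dz":0,"rx":0,"ry":0,"rz":0.03,"claw":1}
    - {"dx":0,"dy":0,"dz":0,"rx":0,"ry":0,"rz":0.09,"claw":1}
    - {"dx":0,"dy":0,"dz":0,"rx":0,"ry":0,"rz":0.09,"claw":1}
    - {"dx":0,"dy":0,"dz":0,"rx":0,"ry":0,"rz":0.09,"claw":1}
    - {"dx":0,"dy":0,"dz":0,"rx":0,"ry":0,"rz":0.09,"claw":1}
    - {"dx":0,"dy":0,"dz":0,"rx":0,"ry":0,"rz":0.09,"claw":1}
    - {"dx":0,"dy":0,"dz":0,"rx":0,"ry":0,"rz":0.09,"claw":1}
    - {"dx":0,"dy":0,"dz":0,"rx":0,"ry":0,"rz":0.09,"claw":1}
    - {"dx":0,"dy":0,"dz":0,"rx":0,"ry":0,"rz":0.09,"claw":1}

```text
time_s: 6.75
ee_pos: [0.5024, 0.0897, 0.1978]
eef_rot: [3.141, 0.003, -0.076]
force: [0.1, -0.3, -2.7]
grip_width: 0.0134
grip_force: 40.0
```

>>> step_arm:
  plan:
    - {"dx":0,"dy":0,"dz":0,"rx":0,"ry":0,"rz":0.09,"claw":1}
    - {"dx":0,"dy":0,"dz":0,"rx":0,"ry":0,"rz":0.09,"claw":1}
    - {"dx":0,"dy":0,"dz":0,"rx":0,"ry":0,"rz":0,"claw":1}

```text
time_s: 7.05
ee_pos: [0.5025, 0.0897, 0.198]
eef_rot: [3.141, 0.002, -0.356]
force: [0.9, -0.7, -1.6]
grip_width: 0.0136
grip_force: 40.0
```

```bash
python3 wr.py w4
```

```text
7.1 [0.50247082 0.08970336 0.19797588] [ 3.14070175e+00  1.90168704e-03 -3.50326633e-01] 0.013224133163228602
```

View pics/w4.png

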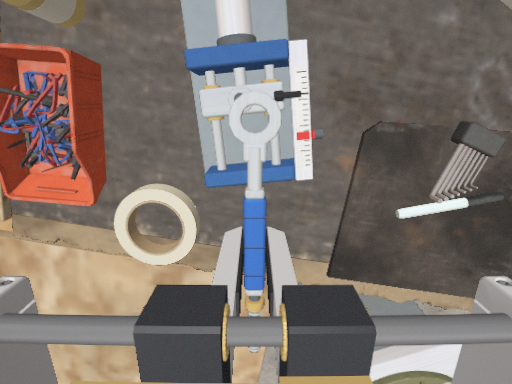

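The wrist view shows the eye at (254,118) hiding the pin behind it, the pointer tip at about (300,95), the red band at about (305,135) and the tester nearly aligned, about 2–3° off. Next I measure it.

```bash
python3 - <<'E'
from h import *
d=np.load("w4.npz");W=d["W"];im=d["img"];H=hsv(im);R=d["R"];p=d["p"]
z=W[...,2]
# scale strip
v,u=np.mgrid[:384,:512]
white=(H[...,2]>200)&(H[...,1]<40)&(u>285)&(u<318)&(v>35)&(v<185)
P=W[white];P=P[(P[:,2]>.04)&(P[:,2]<.08)];c,a=axis(P[:,:2]);print("scale",len(P),c,np.degrees(np.arctan2(a[1],a[0])),np.median(P[:,2]),np.ptp((P[:,:2]-c)@a))
# block edges
for n,(r0,r1) in {"front":(160,192),"back":(35,75)}.items():
    m=bluemask(im)&(v>r0)&(v<r1)&(u>180)&(u<292)&(z>.04)
    if n=="front": m&=(u<240)|(u>270)
    P=W[m];c,a=axis(P[:,:2]);print(n,c,np.degrees(np.arctan2(a[1],a[0])),np.median(P[:,2]),len(P))
red=((H[...,0]<8)|(H[...,0]>172))&(H[...,1]>130)&(u>294)&(u<315)&(v>120)&(v<145)
print("red",W[red].mean(0),red.sum())
blk=(H[...,2]<60)&(u>276)&(u<305)&(v>88)&(v<102)
Q=W[blk];print("pointer",Q.shape,Q.mean(0),Q[Q[:,1].argsort()[:6]])
m=(z>.16)&(z<.21)&(v>85)&(v<145)&(u>225)&(u<285)
vv,uu=np.nonzero(m); (e,rad)=cv2.minEnclosingCircle(np.c_[uu,vv][vv<140].astype(np.float32));print("eye px",e,rad)
P=W[m];ax=R[:,0];s=(P-p)@ax;top=s.max();print("eye: s max",top,"centre s",top-.0155,"y",np.mean(((P-p)@R[:,1])[s>top-.028]),"z",np.median(P[:,2]),len(P))
E
```

```text
scale 2142 [0.56465682 0.01824607] -15.103079267519442 0.06006344322474699 0.13317663931060025
front [0.52072537 0.09379036] 75.06673097609396 0.057458005212119245 923
back [0.63009817 0.05919031] 74.98056530397801 0.06735846007204863 2426
red [0.53888101 0.02186764 0.06067757] 109
pointer (87, 3) [0.58115154 0.02786379 0.06586293] [[0.57881191 0.01480428 0.06455444]
 [0.5808683  0.01533326 0.06584131]
 [0.58118883 0.01608378 0.06492976]
 [0.57831257 0.01630135 0.06670386]
 [0.57745876 0.01660452 0.06686227]
 [0.57861552 0.01695855 0.06514337]]
eye px (254.9284210205078, 117.93499755859375) 27.00403594970703
eye: s max 0.09378438729007252 centre s 0.07828438729007252 y 0.00017161165795845487 z 0.1876964599593159 1665
```

>>> step_arm:
  plan:
    - {"dx":-0.3,"dy":0,"dz":0.2,"rx":0,"ry":0,"rz":-0.056,"claw":1}
    - {"dx":-0.3,"dy":0,"dz":0.2,"rx":0,"ry":0,"rz":0,"claw":1}
    - {"dx":0,"dy":0,"dz":0.15,"rx":0,"ry":0,"rz":0,"claw":1}
    - {"dx":0,"dy":0,"dz":0,"rx":0,"ry":0,"rz":0,"claw":1}
    - {"dx":0,"dy":0,"dz":0,"rx":0,"ry":0,"rz":0,"claw":1}

```text
time_s: 7.6
ee_pos: [0.4463, 0.108, 0.1446]
eef_rot: [3.142, 0.0, -0.263]
force: [0.0, -0.9, -0.2]
grip_width: 0.0136
grip_force: 40.0
```

```bash
python3 wr.py w5; python3 - <<'E'
from h import *
d=np.load("w5.npz");W=d["W"];R=d["R"];p=d["p"];T=(W-p)@R
z=W[...,2]
m=(z>.095)&(z<.108)&(abs(W[...,0]-.591)<.025)&(abs(W[...,1]-.069)<.02)
print("pin",m.sum(),T[m].mean(0),np.median(W[m],0),W[m].min(0),W[m].max(0),np.argwhere(m).mean(0))
m=(abs(z-.0755)<.003)&(abs(W[...,0]-.591)<.03)&(abs(W[...,1]-.069)<.02)
print("boss",m.sum(),W[m].min(0),W[m].max(0))
m=(T[...,0]>.055)&(T[...,0]<.1)&(abs(T[...,1])<.025)&(abs(T[...,2]-.012)<.01)
s=T[m];top=s[:,0].max();print("eye",m.sum(),top-.0155,s[s[:,0]>top-.028][:,1].mean(),np.median(s[:,2]))
E
```

```text
7.65 [0.4462795 0.1080027 0.1446374] [-3.14135134e+00 -5.59853474e-04 -2.63860226e-01] 0.013427568363953103
pin 77 [ 0.14817083 -0.00079996  0.04603744] [0.58945283 0.07046692 0.09876396] [0.58803561 0.06557259 0.09556129] [0.59193413 0.07414314 0.10183584] [  2.32467532 253.        ]
boss 569 [0.5812799  0.05825097 0.07250966] [0.60079298 0.08094789 0.07834993]
eye 2046 0.0783005589026026 0.00024315606403750337 0.010029105493745721
```

View pics/w5.png

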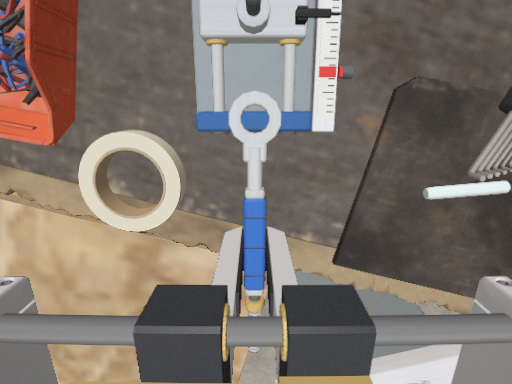

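The wrist view shows the eye at (255,117) aligned with the tester axis. The pin is at (253,~5), cut off by the top edge, and the band is at (330,72). Moving in 25 mm puts the pin fully in view.

>>> step_arm:
  plan:
    - {"dx":0.25,"dy":-0.005,"dz":0,"rx":0,"ry":0,"rz":0,"claw":1}
    - {"dx":0,"dy":0,"dz":0,"rx":0,"ry":0,"rz":0,"claw":1}
    - {"dx":0,"dy":0,"dz":0,"rx":0,"ry":0,"rz":0,"claw":1}

```text
time_s: 7.95
ee_pos: [0.4705, 0.1018, 0.1447]
eef_rot: [-3.141, -0.0, -0.265]
force: [-0.8, 0.5, -1.5]
grip_width: 0.0135
grip_force: 40.0
```

```bash
python3 wr.py w6; python3 - <<'E'
from h import *
d=np.load("w6.npz");W=d["W"];R=d["R"];p=d["p"];T=(W-p)@R
z=W[...,2]
near=(np.hypot(W[...,0]-.591,W[...,1]-.069)<.025)
for a,b in ((.08,.09),(.09,.098),(.098,.106)):
    m=near&(z>a)&(z<b)
    print("pin",a,m.sum(),T[m].min(0)[:2],np.median(T[m],0)[:2],T[m].max(0)[:2],np.argwhere(m).mean(0))
m=near&(abs(z-.0755)<.002)
print("boss",m.sum(),np.percentile(T[m],[1,99],axis=0))
v,u=np.mgrid[:384,:512];H=hsv(d["img"])
red=((H[...,0]<8)|(H[...,0]>172))&(H[...,1]>130)&(u>300)&(u<345)&(abs(z-.06)<.006)
Q=T[red];print("red T",np.percentile(Q,[2,50,98],axis=0),red.sum())
blk=(H[...,2]<60)&(u>285)&(u<350)&(v<100)&(z>.058)&(z<.075)
Q=T[blk];print("pointer T",np.percentile(Q,[2,50,98],axis=0),blk.sum())
E
python3 -c "
import cv2;a=cv2.imread('pics/w6.png')[0:150,180:380];cv2.imwrite('pics/w6c.png',cv2.resize(a,None,fx=4,fy=4,interpolation=2))"
```

```text
8.0 [0.47048465 0.10178954 0.14466429] [-3.14156267e+00  1.17795487e-04 -2.65194089e-01] 0.013447198658819475
pin 0.08 35 [ 0.12198348 -0.0055401 ] [ 0.12266027 -0.00086201] [0.12527381 0.00389783] [ 50.05714286 253.11428571]
pin 0.09 36 [ 0.12186085 -0.00534835] [ 0.1229251  -0.00117001] [0.13161339 0.00380104] [ 45.75       252.80555556]
pin 0.098 193 [ 0.12211599 -0.00533   ] [ 0.12617312 -0.00081448] [0.13140036 0.00366378] [ 39.84455959 253.16580311]
boss 583 [[ 0.11592147 -0.01166627  0.06816036]
 [ 0.1374763   0.01005797  0.07110584]]
red T [[0.08369106 0.05092698 0.08169631]
 [0.087525   0.05826902 0.08319563]
 [0.09065592 0.06810155 0.08471699]] 195
pointer T [[0.12217265 0.03058818 0.07703392]
 [0.12587257 0.03951069 0.07920888]
 [0.1306479  0.05773342 0.0829088 ]] 243
```

View pics/w6c.png

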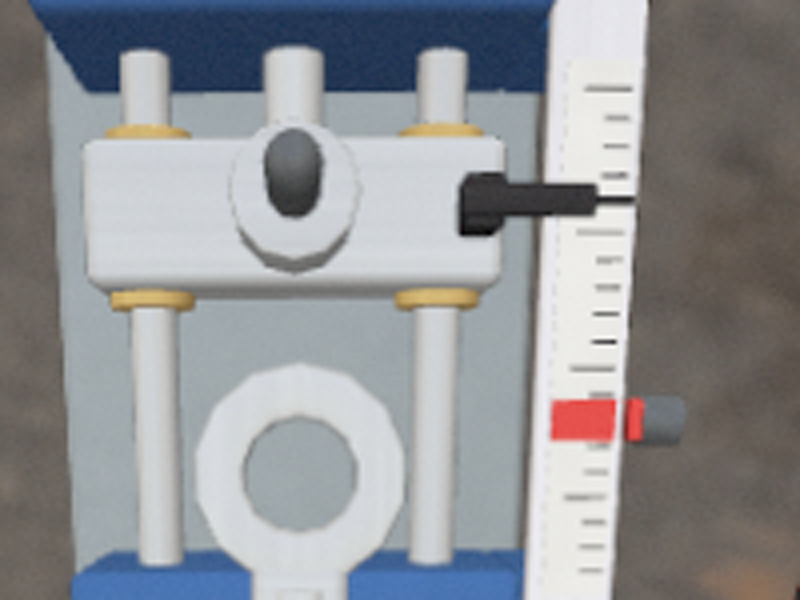

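The crop shows pin, boss and eye on one axis, with the pointer at row 200 and the band at row 420, so about 39 mm of pull. The eye needs +48 mm along x and -1 mm along y, then about 52 mm down.

>>> step_arm:
  plan:
    - {"dx":0.3,"dy":-0.01,"dz":0,"rx":0,"ry":0,"rz":0,"claw":1}
    - {"dx":0.184,"dy":0,"dz":0,"rx":0,"ry":0,"rz":0,"claw":1}
    - {"dx":0,"dy":0,"dz":0,"rx":0,"ry":0,"rz":0,"claw":1}
    - {"dx":0,"dy":0,"dz":0.1,"rx":0,"ry":0,"rz":0,"claw":1}
    - {"dx":0,"dy":0,"dz":0.1,"rx":0,"ry":0,"rz":0,"claw":1}
    - {"dx":0,"dy":0,"dz":0.08,"rx":0,"ry":0,"rz":0,"claw":1}
    - {"dx":0,"dy":0,"dz":0,"rx":0,"ry":0,"rz":0,"claw":1}

```text
time_s: 8.7
ee_pos: [0.5162, 0.0904, 0.115]
eef_rot: [3.141, 0.002, -0.265]
force: [-0.5, -0.4, -1.3]
grip_width: 0.0135
grip_force: 40.0
```

```bash
python3 wr.py w7; python3 -c "
import cv2;a=cv2.imread('pics/w7.png')[20:170,180:380];cv2.imwrite('pics/w7c.png',cv2.resize(a,None,fx=4,fy=4,interpolation=2))"
```

```text
8.75 [0.51616904 0.09035539 0.11501174] [ 3.14114804e+00  1.18598769e-03 -2.65123962e-01] 0.013244736838235247
```

View pics/w7c.png

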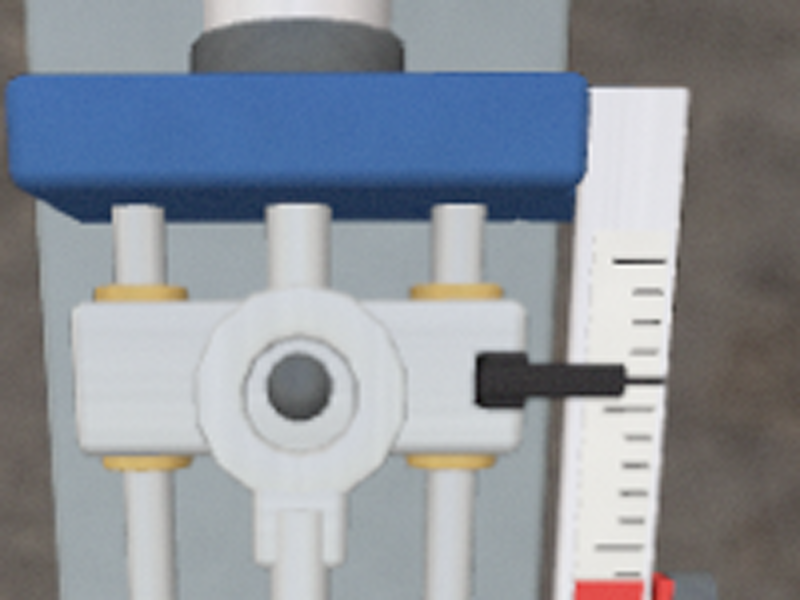

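The pin tip, at (300,387) in the crop, sits centred in the eye's hole. Lower the rest of the way.

>>> step_arm:
  plan:
    - {"dx":0,"dy":0,"dz":0.08,"rx":0,"ry":0,"rz":0,"claw":1}
    - {"dx":0,"dy":0,"dz":0.08,"rx":0,"ry":0,"rz":0,"claw":1}
    - {"dx":0,"dy":0,"dz":0.06,"rx":0,"ry":0,"rz":0,"claw":1}
    - {"dx":0,"dy":0,"dz":0,"rx":0,"ry":0,"rz":0,"claw":1}
    - {"dx":0,"dy":0,"dz":0,"rx":0,"ry":0,"rz":0,"claw":1}
    - {"dx":0,"dy":0,"dz":0,"rx":0,"ry":0,"rz":0,"claw":1}

```text
time_s: 9.35
ee_pos: [0.5174, 0.0903, 0.0947]
eef_rot: [-3.141, -0.0, -0.265]
force: [0.5, -0.0, -1.0]
grip_width: 0.0137
grip_force: 40.0
```

```bash
cat > gap.py <<'E'
from h import *
import sys
n=sys.argv[1]
d=np.load(n+".npz");W=d["W"];T=(W-d["p"])@d["R"];z=W[...,2];v,u=np.mgrid[:384,:512];H=hsv(d["img"])
red=((H[...,0]<8)|(H[...,0]>172))&(H[...,1]>130)&(u>290)&(u<360)&(abs(z-.06)<.006)&(T[...,1]<.064)
blk=(H[...,2]<70)&(u>270)&(u<360)&(v<230)&(z>.055)&(z<.08)&(T[...,1]>.04)&(T[...,1]<.062)
for k,m in (("red",red),("ptr",blk)): print(k,m.sum(),np.percentile(T[m],[3,50,97],axis=0)[:,0])
m=(T[...,0]>.055)&(T[...,0]<.1)&(abs(T[...,1])<.025)&(T[...,2]>.002)&(T[...,2]<.018)
s=T[m];print("eye z",np.median(s[:,2]),np.median(z[m]))
print("force",telemetry.get_obs()["force"])
E
python3 wr.py w8; python3 gap.py w8
```

```text
9.4 [0.51736705 0.09026098 0.09469419] [-3.14135553e+00 -5.14786340e-04 -2.65437642e-01] 0.013472678481901052
red 200 [0.0352276  0.03882577 0.042462  ]
ptr 230 [0.07615645 0.07867587 0.08109378]
eye z 0.010023860081300042 0.08469982540079951
force [ 0.35618457  0.23063552 -0.78410813]
```

Eye seated (about 7 mm above the boss foot), with a 40 mm gap to the band. Pull 33 mm first, then measure.

>>> step_arm:
  plan:
    - {"dx":0,"dy":0,"dz":0.02,"rx":0,"ry":0,"rz":0,"claw":1}
    - {"dx":0,"dy":0,"dz":0,"rx":0,"ry":0,"rz":0,"claw":1}
    - {"dx":-0.05,"dy":0,"dz":0,"rx":0,"ry":0,"rz":0,"claw":1}
    - {"dx":-0.05,"dy":0,"dz":0,"rx":0,"ry":0,"rz":0,"claw":1}
    - {"dx":-0.05,"dy":0,"dz":0,"rx":0,"ry":0,"rz":0,"claw":1}
    - {"dx":-0.06,"dy":0,"dz":0,"rx":0,"ry":0,"rz":0,"claw":1}
    - {"dx":-0.06,"dy":0,"dz":0,"rx":0,"ry":0,"rz":0,"claw":1}
    - {"dx":-0.06,"dy":0,"dz":0,"rx":0,"ry":0,"rz":0,"claw":1}
    - {"dx":0,"dy":0,"dz":0,"rx":0,"ry":0,"rz":0,"claw":1}
    - {"dx":0,"dy":0,"dz":0,"rx":0,"ry":0,"rz":0,"claw":1}
  grip_force: 50

```text
time_s: 10.4
ee_pos: [0.486, 0.0988, 0.093]
eef_rot: [-3.141, -0.003, -0.265]
force: [9.1, -2.3, -2.8]
grip_width: 0.0134
grip_force: 50.0
```

```bash
python3 wr.py w9; python3 gap.py w9
```

```text
10.45 [0.48597303 0.0988315  0.09302725] [-3.14097555e+00 -2.84942443e-03 -2.65413126e-01] 0.013602755970469971
red 225 [0.06785338 0.0715937  0.0748365 ]
ptr 243 [0.07989131 0.08232381 0.08471844]
eye z 0.01071725333136884 0.08252099913449062
force [ 8.50020566 -3.27978544 -3.61450182]
```

>>> step_arm:
  plan:
    - {"dx":-0.04,"dy":0,"dz":0,"rx":0,"ry":0,"rz":0,"claw":1}
    - {"dx":-0.04,"dy":0,"dz":0,"rx":0,"ry":0,"rz":0,"claw":1}
    - {"dx":-0.027,"dy":0,"dz":0,"rx":0,"ry":0,"rz":0,"claw":1}
    - {"dx":0,"dy":0,"dz":0,"rx":0,"ry":0,"rz":0,"claw":1}
    - {"dx":0,"dy":0,"dz":0,"rx":0,"ry":0,"rz":0,"claw":1}
    - {"dx":0,"dy":0,"dz":0,"rx":0,"ry":0,"rz":0,"claw":1}

```text
time_s: 11.05
ee_pos: [0.4761, 0.1015, 0.0931]
eef_rot: [-3.141, -0.004, -0.265]
force: [9.7, -3.1, -3.2]
grip_width: 0.0132
grip_force: 50.0
```

```bash
python3 wr.py w10; python3 gap.py w10; python3 -c "
import cv2;a=cv2.imread('pics/w10.png')[50:200,180:380];cv2.imwrite('pics/w10c.png',cv2.resize(a,None,fx=4,fy=4,interpolation=2))"
```

```text
11.1 [0.47607392 0.10152309 0.0930919 ] [-3.14083695 -0.0036672  -0.26545201] 0.013637948073464346
red 111 [0.0785386  0.08045653 0.08536601]
ptr 241 [0.07987991 0.08233462 0.0847181 ]
eye z 0.010803243627536712 0.08257083101642143
force [10.36224185 -4.38514734 -3.39708818]
```

View pics/w10c.png

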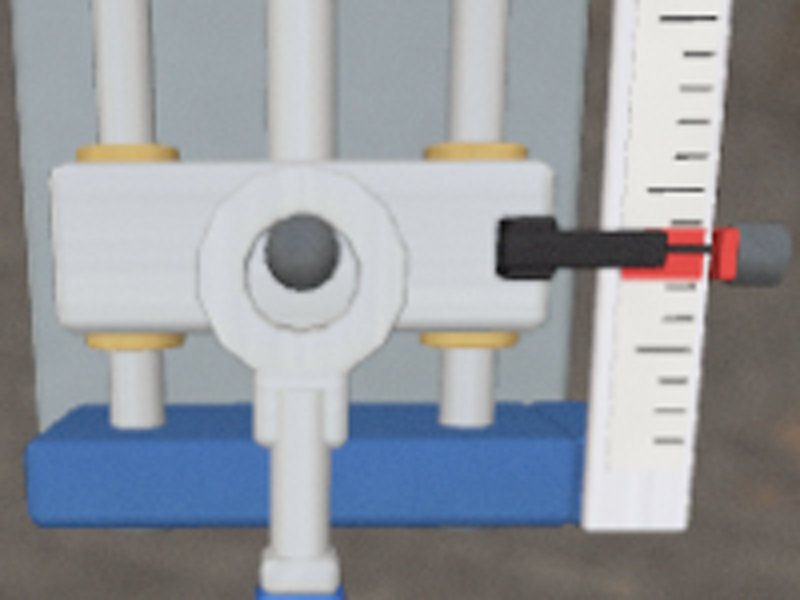

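The pointer needle is at crop row 249, inside the band (rows 229–280), with the eye pulling on the pin at about 11 N and held steady. Handing in.

```bash
python3 -c "
from h import *
print(hand_in())"
```

```text
the job is handed in; nothing more can be done
None
```

I handed the job in with the blue rod's eye on the pull pin and the rod still gripped. The pointer stood inside the red band, about 1 mm short of its middle, at roughly 11 N of pull; hand-in returned no verdict.

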